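# Slide the switch guard past its spring catch

## Task

Close the sliding steel guard over the toggle switch on the oven's control box: with the fingertips press the long spring bar down and keep it down so that its catch pin sinks, and push the guard by its tab past the pin until it is fully home over the switch. Then let go, so that the bar comes all the way up and the pin stands behind the guard. Only press and push: do not take the tab between the fingers, do not flip the switch, and leave the bowl, salt cellar, jar and tongs where they stand.

Things in the scene. Friction and masses are not known exactly. Their poses are not given: they have to be found in the camera images.
- panel: dark steel control box fixed to the counter, 110 (its x) x 240 (y) x 50 mm (z); origin: centre of its underside. x points away from the robot (give or take the yaw), y is the way the guard closes. The toggle switch, 24 mm tall in a lit ring, on its top at x -21, y +72 mm; the guard runs along the near (-x) half of the top, the spring bar lies along the far half.
- guard_tab (a point): centre of the pushed (-y) face of the guard's tab, over the bar's centre line, 34 mm above the box's top; axes as the panel's. Tab: plate 6 mm thick (y), 20 tall, 44 long (x), crossing 4 mm above the bar. Guard: upside-down U of steel, 56 mm long (y), 46 wide, 40 high, open-ended, 9 mm clear of the bar; this face is 15 mm ahead (+y) of its middle.
- guard (a joint): travel of the guard in m along the panel's +y: 0 open, 0.145 fully home at its end stop over the switch. Starts between 0 and 0.05. Its front edge is stopped by the raised catch pin at 0.072; its rear edge is past the pin only from 0.142 on. 1.5 N of friction.
- bar_top (a point): centre of the top of the spring bar: flat aluminium bar 200 mm long (panel's y), 32 wide (x), 6 thick, its top 20 mm above the box's top when up; axes as the panel's. Pressed anywhere it goes straight down, with its catch pin (14 mm along y), which stands 9 mm out of the box's top in the way of the guard's wall, centred 34 mm to +y of the box's middle.
- catch (a joint): how far the spring bar with its pin is pressed down, in m: 0 = up, 0.013 = bottom stop. The pin clears the guard's lower edge from 0.0075 on. The springs take about 2 N to start and 6 N at the bottom. While the guard stands over the pin it keeps the bar down at about 0.0075.
- toggle (a joint): lean of the toggle switch in rad: 0 = as it starts, leaning to the panel's -x; 0.7 = flipped to +x.
- bowl: olive ceramic pinch bowl, 90 mm across, 40 mm tall, origin at the centre of its underside; bystander.
- cellar: round walnut salt cellar, 82 mm across, 63 mm tall, origin at the centre of its underside; bystander.
- jar: squat glass jar with latch, 84 mm across, 76 mm tall, origin at the centre of its underside; bystander.
- tongs: stainless locking tongs lying flat along their x, about 270 x 60 x 14 mm, origin under their middle; bystander.

How it is judged:
By the outcome, as a careful person would: the job done as asked, in the order asked, and still so for the second after the job is handed in, with the robot touching nothing.
It also fails if it takes over 40 s, if anything falls off the work surface, if the arm or the gripper's body presses on something with over 40 N, if the wrist force passes 120 N, or if a joint passes its speed limit or range.

## Robot

A 6-joint arm with a two-finger parallel gripper is mounted at the origin on the work surface. World frame = base frame: x ahead of the robot, y to its left, z up, the work surface at z = 0. Lengths are in m, angles in rad, forces in N, time in s.
With the tool pointing down it reaches from about 0.25 to 0.775 m from the base axis. Payload 4 kg.
Tool frame: the origin (TCP) lies at the very end of the fingers, on their centre line; the grasp point (between the pads) lies 19 mm behind it; x points along the fingers, y is the direction in which the jaws open and shut, and the axes are right-handed (so a half turn about x gives the same grasp; the last joint's range is limited). The gripper opens to 94 mm and grips with 3 to 60 N. Pads are 16 mm wide; open, the fingers measure 119 mm over their backs; the gripper's body (75 mm by 177 mm) begins 78 mm behind the grasp point.
Start: joints at [-1.396, 0.087, 1.371, -0, 1.684, -0.103], TCP at [0.151, -0.529, 0.206] pointing down, gripper open.
Joint ranges: [-3.1, 3.1], [-0.76, 2.03], [0.27, 2.55], [-1.08, 4.22], [0.17, 2.65], [-2.57, 2.57]. Speed limits (rad/s): [2.79, 2.79, 3.14, 3.14, 3.14, 3.14].

## Interface

Orientations are given as [roll, pitch, yaw] about the fixed x, y, z axes, in that order (R = Rz(yaw) Ry(pitch) Rx(roll)).
In Python, from bench import robot gives the robot as it stands.
- The arm moves only by the tool carry_out, never from a script. Its argument "targets" is a list of rows, each a list of 5 numbers: the closure, from 0 (fully open) to 1 (shut), then the shift along the tool's x, y, z in cm, then the turn about the tool's x in degrees. In form: [[fingers, tx, ty, tz, turn], ...]. A call has 1 to 20 rows; each row shifts and turns the commanded pose from where the row before left it, along the tool's axes as they then stand; what a row does not reach is not made up. A row lasts 1/10 s, in which the tool goes at most 50 mm and 8.59 degrees, less where a joint would pass 70% of its speed; a pose out of reach is approached as far as the arm can. A call is refused whole if a number of a shift passes 5 or a number of a turn 8.59, either way. A call with a gripper value outside its range is refused whole. The fingers move at their own pace and stop on an object; the grip force is fixed at half the most. Time passes only in rows, so rows that do not move let the fingers close. It gives the time, the measured TCP pose, the force and the opening at its end, in the units of the state.
- robot.get_obs(): the state, without advancing time (a new reading comes with each control period).
- robot.snapshot(name): name is "scene" or "side" or "wrist"; returns a dict with "image" (420x560x3 uint8, red, green, blue), "camera_matrix" (3x3 intrinsics, pixels), "pose" (4x4, takes a point from camera to world coordinates). Camera axes: x right, y up, looking along -z (the intrinsics and any distortion apply to the point x, -y, -z); pixel columns grow to the right and rows downward; lengths in m; the calibration is good to about 2 mm. A picture is of the moment at which its call begins. There is no depth.
- robot.close_job(): hands the job in, once; it reports no verdict.
The state is a dict: "time": time; "joint_positions": joint angles; "qvel": joint speeds; "joint_torque": joint torques, N m; "tool_pos": TCP position; "ee_rot": TCP orientation; "wrist_force": force on the tool from outside, world axes, zero at the start; "wrist_torque": the same for the moment, N m; "width": finger opening in m.
Only numpy, scipy, OpenCV 4.12 (cv2) and the standard library are available. Lean on these libraries where they do the work, as an engineer would, in place of code of your own. Each camera call takes 0.05 s, during which the arm holds its last target. There are 200 camera calls.

## Working session

There is one attempt and no reset: what is moved stays moved. The work goes in short steps, Python scripts to look and compute and a tool call to move; the robot and the scene stay as the last step left them, time stands still between calls to the robot, and variables do not carry over. Pictures are saved under pics/ and viewed, about 8 in all and at most 12, crops included, and the job is handed in when it is done.

Besides the shell and the picture viewer there is one more tool, called after ">>>" by a JSON object that holds its "api" and its "payload". carry_out: Moves the arm, as the interface text tells. Its arguments: {"type":"object","properties":{"targets":{"type":"array","items":{"type":"array","items":{"type":"number"}}}},"required":["targets"]}

```bash
mkdir -p pics
python3 - <<'E'
from bench import robot
import cv2,numpy as np,pickle
D={}
for n in ["scene","side","wrist"]:
    s=robot.snapshot(n);D[n]=s
    cv2.imwrite(f"pics/{n}0.png",cv2.cvtColor(s["image"],cv2.COLOR_RGB2BGR))
    print(n,[k for k in s],np.round(s["camera_matrix"],1).tolist(),np.round(s["pose"],3).tolist())
pickle.dump(D,open("d0.pkl","wb"))
o=robot.get_obs();print({k:np.round(v,3).tolist() for k,v in o.items()})
E
```

```text
scene ['image', 'camera_matrix', 'pose'] [[381.9, 0.0, 279.5], [0.0, 381.9, 216.2], [0.0, 0.0, 1.0]] [[0.058, -0.841, 0.538, 1.054], [0.998, 0.045, -0.036, 0.001], [0.006, 0.539, 0.842, 0.809], [0.0, 0.0, 0.0, 1.0]]
side ['image', 'camera_matrix', 'pose'] [[481.1, 0.0, 281.2], [0.0, 481.1, 204.4], [0.0, 0.0, 1.0]] [[0.984, 0.079, -0.158, 0.439], [-0.176, 0.511, -0.842, -0.715], [0.014, 0.856, 0.517, 0.547], [0.0, 0.0, 0.0, 1.0]]
wrist ['image', 'camera_matrix', 'pose'] [[324.6, 0.0, 279.6], [0.0, 324.6, 208.7], [0.0, 0.0, 1.0]] [[0.274, 0.932, 0.238, 0.219], [-0.962, 0.266, 0.065, -0.508], [-0.002, -0.247, 0.969, 0.384], [0.0, 0.0, 0.0, 1.0]]
{'time': 0.15, 'joint_positions': [-1.396, 0.088, 1.372, 0.0, 1.684, -0.103], 'qvel': [0.002, -0.002, -0.004, 0.0, 0.001, 0.001], 'joint_torque': [0.001, -34.064, -30.279, 0.072, 0.031, -0.0], 'tool_pos': [0.151, -0.529, 0.205], 'ee_rot': [-1.683, 1.569, 1.737], 'wrist_force': [-0.061, 0.36, 0.407], 'wrist_torque': [-0.006, 0.037, 0.052], 'width': 0.094}
```

View pics/scene0.png

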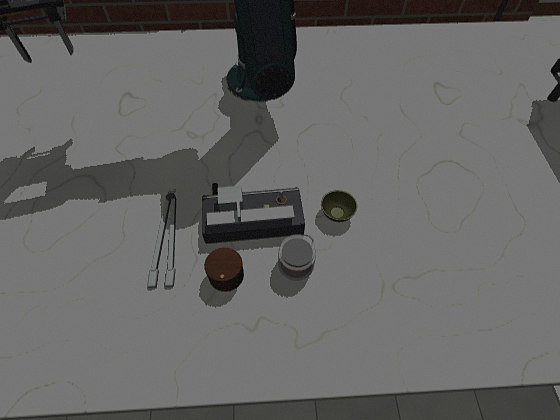

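View pics/side0.png

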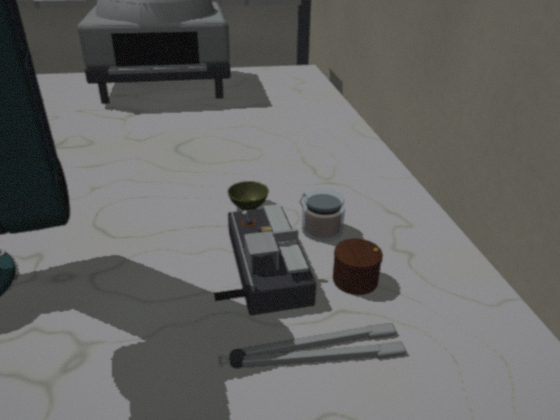

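The scene view shows the box at about cols 203–305, rows 188–240, with the guard near col 230 and the tab at about (238,212). The jar and cellar stand just beyond the far side. I'll enlarge crops to get the corners.

Run:
```python
import cv2,pickle,numpy as np
D=pickle.load(open("d0.pkl","rb"))
a=D["scene"]["image"][175:255,190:330][:,:,::-1]; b=D["side"]["image"][195:320,205:325][:,:,::-1]
g=lambda im:np.clip(255*(im/255.)**0.6,0,255).astype(np.uint8)
a=cv2.resize(g(a),None,fx=5.7,fy=5.7,interpolation=cv2.INTER_CUBIC)
b=cv2.resize(g(b),None,fx=4.8,fy=4.8,interpolation=cv2.INTER_CUBIC)
def grid(im,f,x0,y0):
    for x in range(0,1000,10):
        if x*f<im.shape[1]: cv2.putText(im,str(x+x0),(int(x*f),9),0,.33,(0,0,255),1);cv2.line(im,(int(x*f),10),(int(x*f),16),(0,0,255),1)
        if x*f<im.shape[0]: cv2.putText(im,str(x+y0),(0,int(x*f)+4),0,.33,(0,0,255),1)
grid(a,5.7,190,175);grid(b,4.8,205,195)
cv2.imwrite("pics/ca.png",a);cv2.imwrite("pics/cb.png",b)
```

```text
(no output)
```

View pics/ca.png

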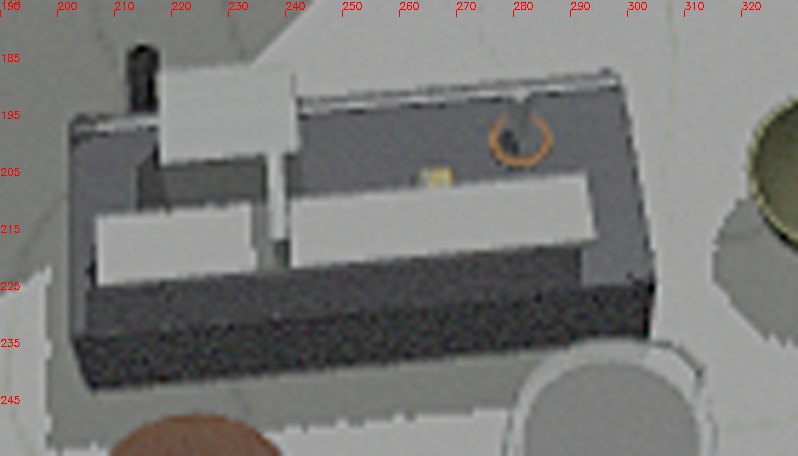

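View pics/cb.png

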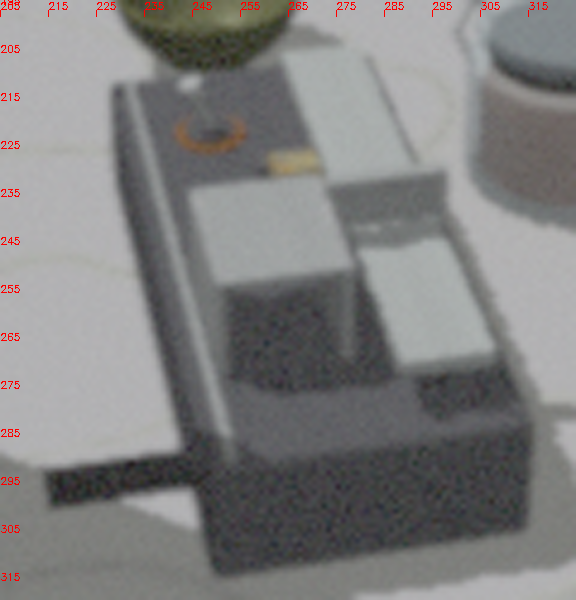

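The crops show the box's top corners, the guard top, the tab and both visible parts of the bar clearly. I'll fit the poses from both cameras.

```bash
cat > h.py <<'E'
import numpy as np,pickle
from scipy.spatial.transform import Rotation as R
def proj(s,P):
    T=np.linalg.inv(s["pose"]);p=np.atleast_2d(P)@T[:3,:3].T+T[:3,3]
    q=(p*[1,-1,-1])@s["camera_matrix"].T
    return q[:,:2]/q[:,2:]
def back(s,uv,z):
    d=np.linalg.inv(s["camera_matrix"])@[*uv,1]*[1,-1,-1];d=s["pose"][:3,:3]@d;o=s["pose"][:3,3]
    return o+d*(z-o[2])/d[2]
E
python3 - <<'E'
from h import *
from scipy.optimize import least_squares
D=pickle.load(open("d0.pkl","rb"))
# kind: p panel, b bar(x,y rel), g guard, t tab face ; local mm coords ; crop pixel
A=[("p",-55,-120,50,72,122),("p",-55,120,50,615,72),("p",55,120,50,655,283),("p",55,-120,50,75,335),("p",55,-120,0,92,390),("p",55,120,0,650,338),
("b",-16,-100,70,97,213),("b",16,-100,70,97,285),("b",-16,100,70,585,175),("b",16,100,70,595,238),
("g",-23,-28,90,160,72),("g",-23,28,90,293,65),("g",23,28,90,298,152),("g",23,-28,90,162,163)]
B=[("p",-55,-120,0,215,575),("p",55,-120,0,525,530),("p",55,-120,50,530,425),("p",-55,120,50,113,85),
("b",-16,-100,70,400,370),("b",16,-100,70,497,350),("b",-16,100,70,285,60),("b",16,100,70,365,55),
("g",-23,28,90,188,192),("g",23,-28,90,355,268),("g",-23,-28,90,220,285)]
def res(x,sep=False):
    X,Y,yaw,bx,by,gx,gy,z=x;out=[]
    for L,s,f,o in((A,D["scene"],5.7,(190,175)),(B,D["side"],4.8,(205,195))):
        off={"p":(0,0),"b":(bx,by),"g":(gx,gy)}
        P=np.array([(l[1]+off[l[0]][0],l[2]+off[l[0]][1],l[3]) for l in L])/1000
        W=P@R.from_euler("z",yaw).as_matrix().T+[X,Y,z]
        uv=np.array([l[4:] for l in L])/f+o
        out.append((proj(s,W)-uv+0.5*0))
    return out if sep else np.vstack(out).ravel()
r=least_squares(res,[.5,-.1,0,25,0,-21,-50,0],loss="soft_l1",x_scale=[.1,.1,.1,10,10,10,10,.01])
print(np.round(r.x,4));[print(np.round(e,1).tolist()) for e in res(r.x,True)]
X,Y,yaw,bx,by,gx,gy,_=r.x
W=lambda x,y,z:R.from_euler("z",yaw).apply(np.array([x,y,z])/1000)+[X,Y,0]
print("travel",gy+73,"tabface",W(bx,gy+15,84),"home",W(bx,87,84),"barstart",W(bx,by-100,70))
s=D["scene"]
for n,uv,z in(("jar",(297,248),.076),("cellar",(224,262),.063),("bowl",(339,204),.04)):print(n,back(s,uv,z))
from bench import robot
o=robot.get_obs();M=R.from_euler("xyz",o["ee_rot"]).as_matrix();print(np.round(M,3),o["tool_pos"])
n=R.from_euler("z",yaw).as_matrix()[:,0]
a=np.degrees(np.arctan2(n@M[:,2],n@M[:,1]));print("turn about tool x to put tool y on panel x:",a)
E
```

```text
[ 5.44100e-01 -2.88000e-02  4.88000e-02  2.84524e+01 -6.95520e+00
 -2.00245e+01 -4.96947e+01 -3.20000e-03]
[[-0.1, -1.2], [1.6, -0.4], [0.9, 0.1], [-0.7, 0.1], [-0.3, 0.9], [0.5, 1.1], [-0.3, 0.9], [-0.2, -0.0], [-0.2, 0.2], [-0.3, 0.6], [-0.2, 0.3], [0.2, -0.4], [0.4, 0.2], [-0.2, 0.3]]
[[-1.3, 1.7], [0.3, 1.0], [0.9, -0.6], [-1.0, -0.8], [0.3, -0.6], [-0.3, 0.9], [-0.4, -0.9], [-0.8, -1.6], [0.5, -0.2], [-0.2, 0.2], [-0.5, 0.2]]
travel 23.30528732017146 tabface [ 0.57422405 -0.06203028  0.084     ] home [0.56829294 0.05951982 0.084     ] barstart [ 0.57774586 -0.13420487  0.07      ]
jar [0.66852277 0.06560197 0.076     ]
cellar [ 0.68703851 -0.09298926  0.063     ]
bowl [0.53428343 0.18129763 0.04      ]
[[-0.     0.274 -0.962]
 [ 0.002 -0.962 -0.274]
 [-1.    -0.002 -0.   ]] [ 0.15076129 -0.52850669  0.20456891]
turn about tool x to put tool y on panel x: -76.87998826890644
```

The fit is good to about 1 px: travel is about 23 mm and the bar runs from y -107 to +93. I'll move over the bar behind the tab with the fingers shut, so they're across the bar.

>>> {"api": "carry_out", "payload": {"targets": [[1,0,-0.8,-1.3,0],[1,0,-1.6,-2.7,0],[1,0,-1.6,-2.7,0],[1,0,-1.6,-2.7,0],[1,0,-1.6,-2.7,0],[1,0,-1.6,-2.7,0],[1,0,-1.6,-2.7,0],[1,0,-1.6,-2.7,0],[1,0,-1.6,-2.7,0],[1,0,-1.6,-2.7,0],[1,0,-1.6,-2.7,0],[1,0,-1.6,-2.7,0],[1,0,-1.6,-2.7,0],[1,0,-1.6,-2.7,0],[1,0,-1.6,-2.7,0],[1,0,-1.6,-2.7,0],[1,0,-1.6,-2.7,0],[1,0,-1.6,-2.7,0],[1,0,-1.6,-2.7,0],[1,0,-1.6,-2.7,0]]}}

```text
time: 2.15
tool_pos: [0.5714, -0.0824, 0.2054]
ee_rot: [-1.171, 1.57, 2.249]
wrist_force: [0.2, 0.3, -0.3]
width: 0.0005
```

>>> {"api": "carry_out", "payload": {"targets": [[1,0,-0.8,-1.3,0],[1,0,0,0,-5],[1,0,0,0,-8],[1,0,0,0,-8],[1,0,0,0,-8],[1,0,0,0,-8],[1,0,0,0,-8],[1,0,0,0,-8],[1,0,0,0,-8],[1,0,0,0,-8],[1,0,0,0,-8],[1,0,0,0,0],[1,0,0,0,0]]}}

```text
time: 3.45
tool_pos: [0.581, -0.0733, 0.2055]
ee_rot: [-0.972, 1.571, -2.495]
wrist_force: [0.4, -0.7, 0.0]
width: 0.0002
```

```bash
cat > st.py <<'E'
from h import *
from bench import robot
X,Y,yaw=.5441,-.0288,.0488
o=robot.get_obs();M=R.from_euler("xyz",o["ee_rot"]).as_matrix()
p=R.from_euler("z",-yaw).apply(o["tool_pos"]-[X,Y,0])*1000
f=R.from_euler("z",-yaw).apply(o["wrist_force"])
print("t",o["time"],"panel xyz mm",p.round(1),"F panel",f.round(2),"w",round(o["width"],4),"q6",o["joint_positions"][5].round(2))
Rp=R.from_euler("z",-yaw).as_matrix()@M;print(Rp.round(3).tolist())
E
python3 st.py
```

```text
t 3.45 panel xyz mm [ 34.7 -46.3 205.5] F panel [ 0.35 -0.73  0.01] w 0.0002 q6 -0.27
[[-0.0, 1.0, -0.001], [-0.0, -0.001, -1.0], [-1.0, -0.0, 0.0]]
```

>>> {"api": "carry_out", "payload": {"targets": [[1,0,-0.6,1.2,0],[1,1.5,0,0,0],[1,2,0,0,0],[1,2,0,0,0],[1,2,0,0,0],[1,2,0,0,0],[1,1.5,0,0,0],[1,0.5,0,0,0],[1,0,0,0,0],[1,0,0,0,0]]}}

```text
time: 4.45
tool_pos: [0.5766, -0.0859, 0.0913]
ee_rot: [1.227, 1.569, -0.293]
wrist_force: [-0.5, 0.1, -0.4]
width: 0.0001
```

```bash
python3 st.py
python3 - <<'E'
from bench import robot
import cv2,numpy as np
g=lambda im:np.clip(255*(im/255.)**0.6,0,255).astype(np.uint8)[:,:,::-1]
a=robot.snapshot("scene")["image"][175:255,190:330];b=robot.snapshot("side")["image"][150:320,185:345]
a=cv2.resize(g(a),(525,300),interpolation=2);b=cv2.resize(g(b),(525,558),interpolation=2)
c=np.zeros((558,800,3),np.uint8)
b=cv2.resize(b,(400,425));a=cv2.resize(a,(400,229));c[:425,:400]=b;c[:229,400:]=a
cv2.imwrite("pics/m1.png",c)
E
```

```text
t 4.45 panel xyz mm [ 29.7 -58.6  91.3] F panel [-0.5   0.12 -0.42] w 0.0001 q6 -0.3
[[0.001, 1.0, 0.002], [-0.001, 0.002, -1.0], [-1.0, 0.001, 0.001]]
```

View pics/m1.png

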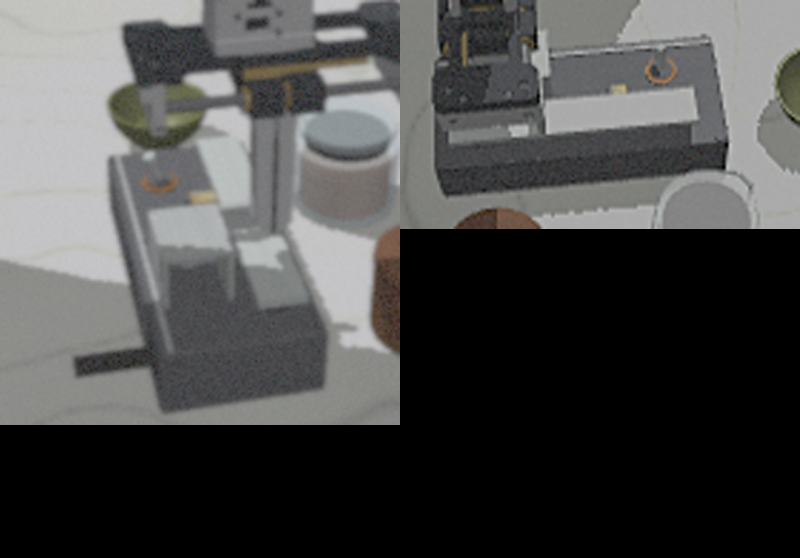

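The closed fingers stand over the bar's rear part, behind the tab and clear of the guard. I'll press down in small steps, watching the force.

>>> {"api": "carry_out", "payload": {"targets": [[1,0.7,0,0,0],[1,0.6,0,0,0],[1,0.5,0,0,0],[1,0.2,0,0,0],[1,0,0,0,0],[1,0,0,0,0]]}}

```text
time: 5.15
tool_pos: [0.5761, -0.0857, 0.0705]
ee_rot: [0.678, 1.571, -0.842]
wrist_force: [-0.7, -0.0, 0.3]
width: 0.0003
```

>>> {"api": "carry_out", "payload": {"targets": [[1,0.3,0,0,0],[1,0.3,0,0,0],[1,0.2,0,0,0],[1,0,0,0,0],[1,0,0,0,0]]}}

```text
time: 5.65
tool_pos: [0.5765, -0.0858, 0.063]
ee_rot: [1.216, 1.57, -0.304]
wrist_force: [-0.5, -0.2, 4.3]
width: 0.0006
```

```bash
python3 st.py
```

```text
t 5.65 panel xyz mm [ 29.6 -58.5  63. ] F panel [-0.48 -0.17  4.34] w 0.0006 q6 -0.3
[[0.001, 1.0, 0.002], [-0.0, 0.002, -1.0], [-1.0, 0.001, 0.0]]
```

>>> {"api": "carry_out", "payload": {"targets": [[1,0.2,0,0,0],[1,0.2,0,0,0],[1,0,0,0,0],[1,0,0,-0.3,0],[1,0,0,-0.5,0],[1,0,0,-0.5,0],[1,0,0,-0.5,0],[1,0,0,-0.5,0],[1,0,0,-0.5,0],[1,0,0,-0.5,0],[1,0,0,-0.5,0],[1,0,0,-0.3,0],[1,0,0,0,0]]}}

```text
time: 6.95
tool_pos: [0.5749, -0.047, 0.0594]
ee_rot: [0.452, 1.565, -1.068]
wrist_force: [0.5, -4.8, 5.8]
width: 0.0004
```

```bash
python3 st.py
```

```text
t 6.95 panel xyz mm [ 29.9 -19.7  59.4] F panel [ 0.31 -4.79  5.79] w 0.0004 q6 -0.23
[[0.002, 1.0, 0.002], [-0.005, 0.002, -1.0], [-1.0, 0.002, 0.005]]
```

>>> {"api": "carry_out", "payload": {"targets": [[1,0,0,-0.3,0],[1,0,0,-0.5,0],[1,0,0,-0.5,0],[1,0,0,-0.5,0],[1,0,0,-0.5,0],[1,0,0,-0.5,0],[1,0,0,-0.5,0],[1,0,0,-0.5,0],[1,0,0,-0.2,0],[1,0,0,0,0]]}}

```text
time: 7.95
tool_pos: [0.5728, -0.0071, 0.0594]
ee_rot: [0.41, 1.565, -1.11]
wrist_force: [-0.1, -4.2, 6.4]
width: 0.0006
```

```bash
python3 st.py
```

```text
t 7.95 panel xyz mm [29.7 20.3 59.4] F panel [-0.26 -4.17  6.41] w 0.0006 q6 -0.16
[[0.002, 1.0, 0.002], [-0.005, 0.002, -1.0], [-1.0, 0.002, 0.005]]
```

>>> {"api": "carry_out", "payload": {"targets": [[1,0,0,-0.4,0],[1,0,0,-0.5,0],[1,0,0,-0.5,0],[1,0,0,-0.5,0],[1,0,0,-0.5,0],[1,0,0,-0.5,0],[1,0,0,-0.5,0],[1,0,0,-0.5,0],[1,0,0,-0.5,0],[1,0,0,-0.5,0],[1,0,0,-0.3,0],[1,0,0,0,0]]}}

```text
time: 9.15
tool_pos: [0.57, 0.0451, 0.0592]
ee_rot: [0.363, 1.566, -1.157]
wrist_force: [0.8, -4.3, 5.6]
width: 0.0006
```

```bash
python3 st.py
```

```text
t 9.15 panel xyz mm [29.5 72.5 59.2] F panel [ 0.61 -4.34  5.57] w 0.0006 q6 -0.07
[[0.002, 1.0, 0.002], [-0.005, 0.002, -1.0], [-1.0, 0.002, 0.005]]
```

>>> {"api": "carry_out", "payload": {"targets": [[1,0,0,-0.2,0],[1,0,0,-0.2,0],[1,0,0,0,0]]}}

```text
time: 9.45
tool_pos: [0.5698, 0.0485, 0.0592]
ee_rot: [0.296, 1.565, -1.224]
wrist_force: [0.6, -5.8, 6.8]
width: 0.0006
```

```bash
python3 st.py
```

```text
t 9.45 panel xyz mm [29.5 75.9 59.2] F panel [ 0.32 -5.81  6.8 ] w 0.0006 q6 -0.06
[[0.002, 1.0, 0.002], [-0.005, 0.002, -1.0], [-1.0, 0.002, 0.005]]
```

>>> {"api": "carry_out", "payload": {"targets": [[1,0,0,-0.1,0],[1,0,0,-0.1,0],[1,0,0,0,0]]}}

```text
time: 9.75
tool_pos: [0.5698, 0.0485, 0.0593]
ee_rot: [0.174, 1.562, -1.347]
wrist_force: [-0.1, -9.8, 6.1]
width: 0.0007
```

```bash
python3 st.py
```

```text
t 9.75 panel xyz mm [29.5 75.9 59.3] F panel [-0.58 -9.75  6.13] w 0.0007 q6 -0.06
[[0.002, 1.0, 0.001], [-0.009, 0.001, -1.0], [-1.0, 0.002, 0.009]]
```

>>> {"api": "carry_out", "payload": {"targets": [[1,0,0,-0.1,0],[1,0,0,-0.1,0],[1,0,0,0,0]]}}

```text
time: 10.05
tool_pos: [0.5698, 0.0485, 0.0593]
ee_rot: [0.11, 1.558, -1.411]
wrist_force: [-0.2, -13.5, 6.4]
width: 0.0004
```

```bash
python3 st.py
python3 - <<'E'
from bench import robot
import cv2,numpy as np
g=lambda im:np.clip(255*(im/255.)**0.6,0,255).astype(np.uint8)[:,:,::-1]
a=robot.snapshot("scene")["image"][175:255,190:330];b=robot.snapshot("side")["image"][190:320,205:325]
a=cv2.resize(g(a),(420,240),interpolation=2);b=cv2.resize(g(b),(370,400),interpolation=2)
c=np.zeros((400,800,3),np.uint8);c[:,:370]=b;c[:240,375:795]=a
cv2.imwrite("pics/m2.png",c)
E
```

```text
t 10.05 panel xyz mm [29.4 76.  59.3] F panel [ -0.85 -13.46   6.41] w 0.0004 q6 -0.05
[[0.001, 1.0, 0.0], [-0.012, 0.0, -1.0], [-1.0, 0.001, 0.012]]
```

View pics/m2.png

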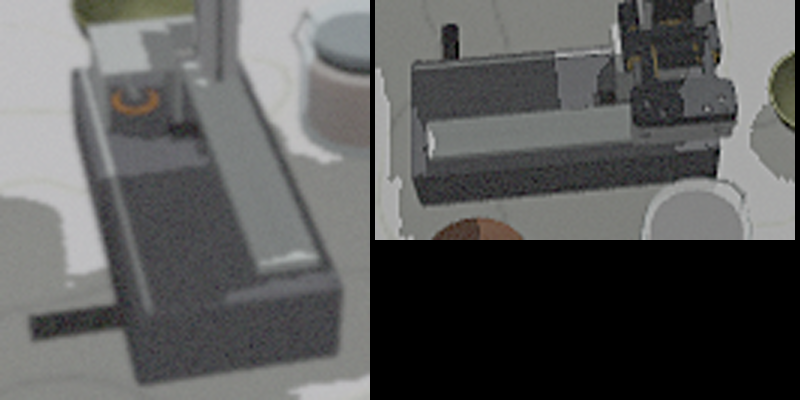

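The guard is against its end stop: the push force climbs from 6 to 13 N with no motion. The picture shows it over the switch. Next I'll ease the push, lift so the bar rises, then back off and up.

>>> {"api": "carry_out", "payload": {"targets": [[1,0,0,0.2,0],[1,0,0,0.1,0],[1,-0.3,0,0,0],[1,-0.4,0,0,0],[1,-0.5,0,0,0],[1,-0.5,0,0,0],[1,0,0,0,0],[1,0,0,0.3,0],[1,0,0,0.8,0],[1,-1,0,0,0],[1,-2,0,0,0],[1,-3,0,0,0],[1,-3,0,0,0],[1,-3,0,0,0],[1,-2,0,2,0],[1,0,0,4,0],[1,0,0,4,0],[1,0,0,3,0],[1,0,0,0,0]]}}

```text
time: 12.05
tool_pos: [0.5762, -0.092, 0.2159]
ee_rot: [0.374, 1.57, -1.151]
wrist_force: [-0.4, 0.1, -0.6]
width: 0.0004
```

```bash
python3 st.py
python3 - <<'E'
from bench import robot
import cv2,numpy as np,pickle
g=lambda im:np.clip(255*(im/255.)**0.6,0,255).astype(np.uint8)[:,:,::-1]
D={n:robot.snapshot(n) for n in("scene","side")};pickle.dump(D,open("d1.pkl","wb"))
a=D["scene"]["image"][175:255,190:330];b=D["side"]["image"][190:320,205:325]
a=cv2.resize(g(a),(420,240),interpolation=2);b=cv2.resize(g(b),(370,400),interpolation=2)
w=cv2.resize(g(D["scene"]["image"][140:310,130:370]),(226,160))
c=np.zeros((400,800,3),np.uint8);c[:,:370]=b;c[:240,375:795]=a;c[240:,375:601]=w
cv2.imwrite("pics/m3.png",c)
E
```

```text
t 12.05 panel xyz mm [ 29.  -64.7 215.9] F panel [-0.35  0.15 -0.6 ] w 0.0004 q6 -0.3
[[0.0, 1.0, -0.003], [-0.001, -0.003, -1.0], [-1.0, 0.0, 0.001]]
```

View pics/m3.png

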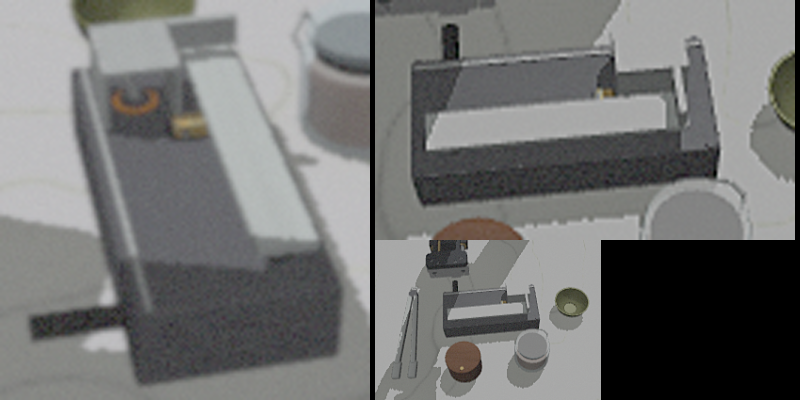

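The guard is over the switch, with the brass pin standing behind its rear edge and the bar raised. I'll check the bar height and the bystanders numerically against the first pictures.

Run:
```python
from h import *
import cv2
A=pickle.load(open("d0.pkl","rb"));B=pickle.load(open("d1.pkl","rb"))
def sh(n,x0,y0,x1,y1,t):
    f=lambda D:cv2.Canny(D[n]["image"][:,:,1],40,120)*0+cv2.GaussianBlur(D[n]["image"][:,:,1],(3,3),0)
    r=cv2.matchTemplate(f(B)[y0-6:y1+6,x0-6:x1+6],f(A)[y0:y1,x0:x1],cv2.TM_CCOEFF_NORMED)
    _,v,_,p=cv2.minMaxLoc(r);print(t,"shift px",p[0]-6,p[1]-6,round(v,2))
sh("side",282,255,318,280,"bar -y end side")
sh("scene",203,209,225,228,"bar -y end scene")
sh("scene",203,246,246,292,"cellar");sh("scene",276,233,318,278,"jar");sh("scene",319,187,360,225,"bowl");sh("scene",145,190,180,290,"tongs")
X=lambda x,y,z:R.from_euler("z",.0488).apply(np.array([x,y,z])/1000)+[.5441,-.0288,0]
for z in(70,57):print(z,proj(A["side"],X(28.5-16,-107,z)),proj(A["side"],X(44.5,-107,z)))
# expected guard top rear corners at home, side view
print(proj(A["side"],np.array([X(-43,44,90),X(3,44,90),X(-43,100,90)])))
```

```text
bar -y end side shift px -1 -2 0.97
bar -y end scene shift px 1 0 0.95
cellar shift px 0 0 1.0
jar shift px 0 0 1.0
bowl shift px 0 0 1.0
tongs shift px 0 0 0.44
70 [[288.68447705 269.88976521]] [[308.34882125 267.2444195 ]]
57 [[288.50133112 276.34818506]] [[307.99506843 273.67249603]]
[[238.70887277 212.71822136]
 [264.01097095 209.98719432]
 [234.24344651 197.22124614]]
```

```bash
python3 -c "
from bench import robot
print(robot.close_job())"
```

```text
the job is handed in; nothing more can be done
None
```

The guard is fully closed over the switch, the bar is back up with its pin standing behind the guard, and the job is handed in at about 12 s. I kept the fingers shut throughout. I pressed the bar down about 10–11 mm and slid the fingertips along it, pushing the tab until the guard hit its end stop. I then eased the push, lifted, and moved the arm clear.

**Last checks:**
- **Guard home:** at the end stop the push force rose to about 13 N with no further motion. The guard's rear corners lie within about 2 px of where they should be when home.
- **Bar and pin:** the pin is visible behind the guard. The bar's end is within 1–2 px of its starting picture; a bar still pressed would show about 6 px lower.
- **Contact:** the wrist force is back to noise level, about 0.6 N.
- **Bystanders:** the bowl, salt cellar and jar show no shift.

**Checks that disagreed or fell short:**
- The end stop came at a fingertip position of 75.9 mm against the predicted 79 mm. I put this down to fit and finger-size error.
- The 1–2 px bar shift fits shadow changes, but I did not confirm that.
- The tongs image match was weak (0.44), probably because the arm's shadow moved across them. They look in place, and the arm only passed well above them.
- The switch looks unflipped under the guard, but I didn't measure its lean.

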